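Put the fidget slider away in the pop-out bin

TASK

Press the sprung release bar under the wire shelf so that the blue bin pops out, lay the chrome fidget slider in the bin and let go of it, then push the bin home until it clicks and stays shut with the slider inside. Leave the star, the bead cluster and the rainstick where they are.

Things in the scene. Friction and masses are not known exactly. Their poses are not given: they have to be found in the camera images.
- unit: Fixed matte black steel shelf unit, 230 deep x 360 wide x 380 mm high; origin on the table at the middle of its front edge, x to its back, y left, z up. Faces the robot within 0.2 rad. Lower board 20 mm thick, 12 mm square posts at y +-172 mm, the front ones at x 36 mm. In it a grey housing (x 6 to 210 mm, 202 wide, top at z 115 mm), open in front for the bin.
- shelf_rod (a point): Middle of the 10 mm front rod of the unit's open wire top shelf, z 375 mm, 36 mm behind the unit's front edge; rod and wires run solid over the release bar. A vertical tool cannot reach the bar: come under the rod from the front, tool leaning back towards the robot about 30 degrees or more.
- bin (a joint): How far the translucent blue bin is out (m): 0 latched shut, 0.13 fully out, along the unit's -x. Once released a spring pops it out in about 0.4 s (5 N when shut, 2.4 N when out, which keeps it out). To shut it push the front panel along the unit's +x: it clicks at about -0.002 (end stop -0.004), needing up to about 10 N.
- bin_in (a point): Centre of the bin's inner floor, z 34 mm; moves with the bin, axes as the unit's. Inside 156 mm (x, -78 to +78 of this point) by 168 mm (y), open on top; side and back walls 4 mm thick, 46 mm high; front panel higher (70 mm above the floor). Fully out, the front 130 mm of the inside is clear of the housing and wire shelf.
- bin_front (a point): Middle of the outer (robot-side) face of the bin's flat front panel, z 75 mm; moves with the bin. Panel 6 mm thick, 196 mm wide, from z 28 to 104 mm. With the bin shut this face is 6 mm ahead of the unit's origin.
- release (a joint): How far the release bar is pressed down (m): 0 up, 0.012 fully down. Moves vertically, sprung: 2 N to start, 5 N fully down; the bin is let go at about 0.007. Comes up again by itself, and dips as the bin clicks home.
- release_top (a point): Centre of the top face of the aluminium release bar on the housing: flat, 36 mm (unit x) by 74 mm (unit y), top at z 138 mm, 23 mm above the housing, 66 mm behind the unit's front edge, 237 mm below the wire shelf.
- slider: Chrome fidget slider lying flat on the table, loose: two stacked plates, 100 mm long (own x), 36 wide (own y), 22 high (upper plate from x -38 to +46 mm), about 0.16 kg; origin at the centre of its underside. It lies to one side in front of the unit, the star to the other, either way round.
- star: Bystander: coral silicone five-armed star, about 104 mm across, 22 mm thick, flat on the table; origin at the centre of its underside.
- beads: Bystander: cluster of eight white ceramic beads on a 120 mm wooden dowel (own x), 60 mm high, on the table beside the unit; origin under its centre.
- rainstick: Bystander: upright wooden rainstick segment, 52 mm diameter, 150 mm high, on the table beside the unit; origin at the centre of its underside.
Mind the look-alikes: they are no part of the job. What is shaped like the slider but brown is not meant.

How it is judged:
By the outcome, as a careful person would: the job done as asked, in the order asked, and still so for the second after the job is handed in, with the robot touching nothing.
It also fails if it takes over 54 s, if anything falls off the work surface, if the arm or the gripper's body presses on something with over 40 N, if the wrist force passes 120 N, or if a joint passes its speed limit or range.

ROBOT

A 6-joint arm with a two-finger parallel gripper is mounted at the origin on the work surface. World frame = base frame: x ahead of the robot, y to its left, z up, the work surface at z = 0. Lengths are in m, angles in degrees, forces in N, time in s.
With the tool pointing down it reaches from about 0.25 to 0.725 m from the base axis. Payload 9.7 kg.
Tool frame: the origin (TCP) lies between the finger pads; the fingertips stand 17 mm ahead of it and the grasp point (between the pads) lies 2 mm behind it; z points along the fingers, y is the direction in which the jaws open and shut (so a half turn about z gives the same grasp; the last joint's range is limited). The gripper opens to 85 mm and grips with 20 to 120 N. Pads are 22 mm wide; open, the fingers measure 114 mm over their backs; the gripper's body (76 mm by 85 mm) begins 54 mm behind the grasp point. The pads swing forward as they close: fully open they stand 13 mm farther back than shut.
Start: joints at [0, 4.979, 10.078, 95.1, 0, 90], TCP at [0.55, -0, 0.248] pointing down, gripper open.
Joint ranges: [-179.16, 179.16], [-48.56, 103.87], [-65.8, 70.77], [-126.05, 130.52], [-82.76, 87.17], [-180, 180]. Speed limits (degrees/s): [127.2, 127.2, 147.25, 180, 180, 180].

INTERFACE

Orientations are given as [roll, pitch, yaw] about the fixed x, y, z axes, in that order (R = Rz(yaw) Ry(pitch) Rx(roll)).
In Python, from workcell import monitor, cams, order gives the robot as it stands. The module is installed in compiled form; this text tells all that it offers.
- The arm moves only by the shell command python3 -m handwheel 'ROWS' [OPENING] [FORCE]. ROWS is JSON, a list of rows, each a list of 6 numbers: the shift along the tool's x, y, z in m, then the turn, a rotation vector about the tool's x, y, z in degrees. In form: [[tx, ty, tz, wx, wy, wz], ...]. A call has exactly 8 rows; each row shifts and turns the commanded pose from where the row before left it, along the tool's axes as they then stand; what a row does not reach is not made up. A row lasts 1/12 s, in which the tool goes at most 41.7 mm and 7.16 degrees, less where a joint would pass 70% of its speed; a pose out of reach is approached as far as the arm can. A call is refused whole if a number of a shift passes 0.0417 or a number of a turn 7.16, either way. A call with a gripper value outside its range is refused whole. OPENING is the opening, from -1 (shut) to 1 (fully open), set as the call begins (- or left out, the last holds). The fingers move at their own pace and stop on an object; FORCE is the grip in N (left out, the last holds). Time passes only in rows, so rows that do not move let the fingers close, or fill a call up. It gives the time, the measured TCP pose, the force and the opening at its end, in the units of the state.
- monitor.get_obs(): the state, without advancing time (a new reading comes with each control period).
- cams.camera(name): name is "scene" or "side" or "wrist"; returns a dict with "img" (400x640x3 uint8, red, green, blue), "depth" (400x640 float32, m along the optical axis (not along the pixel's ray), 0 where there is no reading), "fx", "fy", "cx", "cy" (pixels), "rvec" (rotation vector, rad) and "tvec" (3), from world to camera coordinates, as OpenCV has them; the wrist camera has in their place "tool_from_camera" (4x4, takes a point from camera to tool coordinates, whose origin is the TCP and whose axes are the flange's). Camera axes: x right, y down, z forward; pixel columns grow to the right and rows downward; lengths in m; the calibration is good to about 2 mm. A picture is of the moment at which its call begins: read the wrist's pose just before it.
- order.job_done(): hands the job in, once; it reports no verdict.
The state is a dict: "time": time; "q": joint angles; "qd": joint speeds; "joint_efforts": joint torques, N m; "ee_pos": TCP position; "tcp_rot": TCP orientation; "wrist_force": force on the tool from outside, world axes, zero at the start; "torque": the same for the moment, N m; "opening": finger opening in m.
Only numpy, scipy, OpenCV 4.12 (cv2) and the standard library are available. Lean on these libraries where they do the work, as an engineer would, in place of code of your own. Each camera call takes 0.05 s, during which the arm holds its last target. There are 200 camera calls.

## Working session

There is one attempt and no reset: what is moved stays moved. The work goes in short steps, Python scripts to look and compute and a shell command to move; the robot and the scene stay as the last step left them, time stands still between calls to the robot, and variables do not carry over. Pictures are saved under pics/ and viewed, about 8 in all and at most 12, crops included, and the job is handed in when it is done.

```bash
mkdir -p pics; cat > h.py <<'E'
import numpy as np, cv2
from workcell import monitor, cams, order
from scipy.spatial.transform import Rotation as R
def snap(name, fn):
    o=monitor.get_obs(); c=cams.camera(name)
    cv2.imwrite('pics/'+fn+'.png', c['img'][:,:,::-1])
    if name=='wrist':
        T=np.eye(4); T[:3,:3]=R.from_euler('xyz',o['tcp_rot'],degrees=True).as_matrix(); T[:3,3]=o['ee_pos']
        W=T@c['tool_from_camera']
    else:
        M=np.eye(4); M[:3,:3]=cv2.Rodrigues(np.array(c['rvec'],float))[0]; M[:3,3]=np.ravel(c['tvec']); W=np.linalg.inv(M)
    np.savez('pics/'+fn+'.npz',d=c['depth'],W=W,k=[c['fx'],c['fy'],c['cx'],c['cy']],img=c['img'])
def load(fn):
    return np.load('pics/'+fn+'.npz')
def pix(fn,u,v,z=None):
    f=load(fn); fx,fy,cx,cy=f['k']; W=f['W']
    r=np.array([(u-cx)/fx,(v-cy)/fy,1.])
    if z is None:
        d=f['d'][int(v),int(u)]
    else:
        rw=W[:3,:3]@r; d=(z-W[2,3])/rw[2]
    return (W[:3,:3]@(r*d)+W[:3,3]).round(4)
def cloud(fn):
    f=load(fn); fx,fy,cx,cy=f['k']; v,u=np.mgrid[:400,:640]; d=f['d']
    p=np.stack([(u-cx)/fx*d,(v-cy)/fy*d,d],-1)
    return p@f['W'][:3,:3].T+f['W'][:3,3]
E
python3 - <<'E'
from h import *
print(monitor.get_obs())
snap('scene','s1'); snap('side','d1')
for n in('s1','d1'): print(load(n)['W'].round(3), load(n)['k'])
a=cv2.imread('pics/s1.png');b=cv2.imread('pics/d1.png')
E
```

```text
{'time': 0.0, 'q': array([7.98432432e-04, 5.01251156e+00, 1.00323820e+01, 9.50998371e+01,
       3.83422943e-04, 9.00010168e+01]), 'qd': array([-0.0179122 , -0.09303432,  0.07305107,  0.09878186, -0.05590272,
        0.09183615]), 'joint_efforts': array([ 7.68234549e-04, -5.20392072e+01,  4.64802504e+01,  1.63646933e-02,
        2.23589603e-05, -6.77332673e-05]), 'ee_pos': array([5.49781377e-01, 9.45480864e-06, 2.47550959e-01]), 'tcp_rot': array([-1.79920033e+02, -3.82003475e-04,  8.99997811e+01]), 'wrist_force': array([ 0.05599165,  0.34257557, -0.65082644]), 'torque': array([-0.02038162, -0.00053629, -0.01928538]), 'opening': 0.08510737379171389}
[[-0.727  0.571 -0.38   0.955]
 [ 0.686  0.606 -0.402  0.45 ]
 [ 0.    -0.553 -0.833  1.266]
 [ 0.     0.     0.     1.   ]] [420.35603616 420.35603616 324.11301618 199.11186867]
[[ 0.823 -0.411  0.391 -0.081]
 [-0.567 -0.62   0.542 -0.811]
 [ 0.02  -0.668 -0.744  1.326]
 [ 0.     0.     0.     1.   ]] [503.33091043 503.33091043 321.17647924 198.95615173]
```

View pics/s1.png

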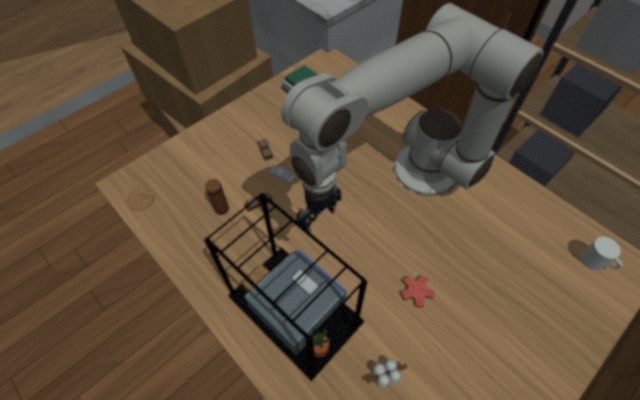

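View pics/d1.png

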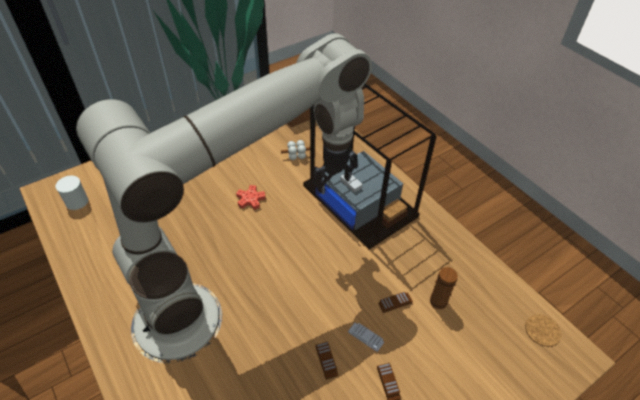

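Slider-like things in the side view are the chrome one at (366,336) and brown ones at (395,302), (327,360) and (388,380). I choose the chrome one and check it in a close crop.

```bash
python3 - <<'E'
from h import *
b=cv2.imread('pics/d1.png');a=cv2.imread('pics/s1.png')
p1=cv2.resize(b[310:360,320:420],(400,200),interpolation=cv2.INTER_CUBIC)   #x4
p2=cv2.resize(b[140:250,295:425][:100,:130],(400,308),interpolation=cv2.INTER_CUBIC)
p3=cv2.resize(a[185:385,200:380],(400,444),interpolation=cv2.INTER_CUBIC)
im=np.zeros((520,800,3),np.uint8); im[:200,:400]=p1; im[205:513,:400]=p2; im[:444,400:]=p3
cv2.imwrite('pics/c1.png',im)
P=cloud('d1')
for u,v in [(366,336),(395,302),(327,360),(388,380),(250,196),(444,285),(297,150)]: print(u,v,pix('d1',u,v))
# slider points
sub=P[310:360,330:405].reshape(-1,3); 
m=(sub[:,2]>.012)&(sub[:,2]<.035); s=sub[m]
print(len(s),s.min(0),s.max(0))
s=s[np.linalg.norm(s[:,:2]-pix('d1',366,336)[:2],axis=1)<.065]
print(len(s), cv2.minAreaRect(s[:,:2].astype(np.float32)), s[:,2].max())
# unit
for n in('s1','d1'):
  Q=cloud(n).reshape(-1,3)
  for lo,hi in((.108,.122),(.132,.144),(.36,.385)):
    m=(Q[:,2]>lo)&(Q[:,2]<hi)&(Q[:,0]>.5)&(Q[:,0]<1.1)&(abs(Q[:,1])<.35)
    s=Q[m]; print(n,lo,len(s), cv2.minAreaRect(s[:,:2].astype(np.float32)) if len(s)>5 else '', s.mean(0) if len(s) else '')
E
```

```text
366 336 [ 0.417  -0.3557  0.0224]
395 302 [ 0.5557 -0.3175  0.0209]
327 360 [ 0.2867 -0.3511  0.02  ]
388 380 [ 0.3874 -0.4876  0.0236]
250 196 [0.405  0.2851 0.026 ]
444 285 [ 0.6509 -0.394   0.1304]
297 150 [0.6667 0.3898 0.0301]
446 [ 0.29552391 -0.40066051  0.01214186] [ 0.51757957 -0.30030131  0.03316744]
414 ((0.4210415184497833, -0.35062175989151), (0.03900903835892677, 0.09835731238126755), 19.66048812866211) 0.033167437107749054
s1 0.108 4034 ((0.7204312086105347, 0.07522746920585632), (0.2156016081571579, 0.3544619083404541), 3.478778600692749) [0.72126804 0.07934164 0.11381686]
s1 0.132 299 ((0.7331292629241943, 0.08008360862731934), (0.18915052711963654, 0.3464132249355316), 3.40346622467041) [0.6818772  0.07295757 0.13650003]
s1 0.36 2551 ((0.6785963773727417, 0.07109928131103516), (0.3009657561779022, 0.35727164149284363), 3.4400558471679688) [0.72954649 0.08577183 0.37645333]
d1 0.108 1943 ((0.7169235944747925, 0.06901754438877106), (0.22701023519039154, 0.35412031412124634), 3.242215633392334) [0.7171617  0.05334558 0.11606381]
d1 0.132 184 ((0.7336554527282715, 0.07139754295349121), (0.19489708542823792, 0.35222166776657104), 2.8337595462799072) [0.68408009 0.04994143 0.13850523]
d1 0.36 1000 ((0.67140793800354, 0.04584018886089325), (0.32392895221710205, 0.31074589490890503), 3.9615464210510254) [ 0.71771213 -0.00622311  0.37731054]
```

View pics/c1.png

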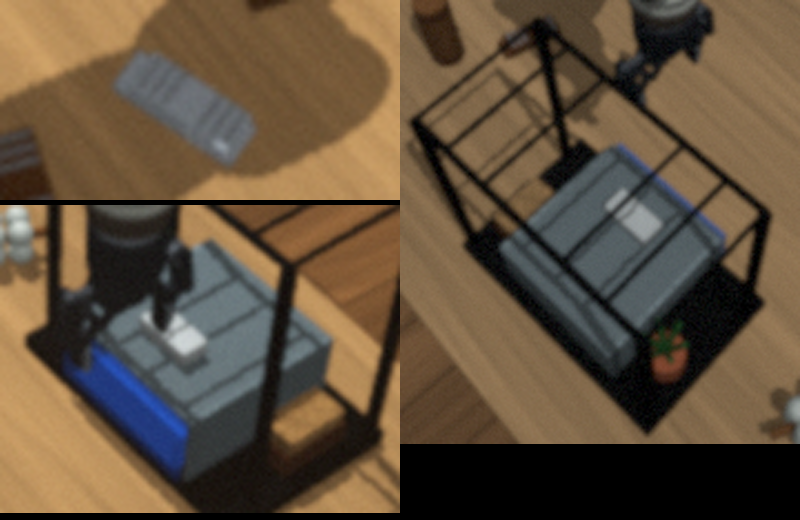

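The chrome slider is confirmed at crop (185,105); its lookalikes are brown. The bin is shut and the bar shows at crop (635,215). Next: close the fingers, yaw, tilt back 40°, and refine the unit's pose.

```bash
cat >> h.py <<'E'
def go(pos, rot=None):
    o=monitor.get_obs(); A=R.from_euler('xyz',o['tcp_rot'],degrees=True)
    print('t',round(o['time'],2),'pos',o['ee_pos'].round(4),'rot',o['tcp_rot'].round(2),'F',o['wrist_force'].round(1),'op',round(o['opening'],4))
    for p in np.atleast_2d(pos): print(' tool shift',A.inv().apply(p-o['ee_pos']).round(4))
E
python3 -m handwheel '[[0,0,0,0,0,-3.4],[0,0,0,-6.7,0,0],[0,0,0,-6.7,0,0],[0,0,0,-6.7,0,0],[0,0,0,-6.7,0,0],[0,0,0,-6.7,0,0],[0,0,0,-6.5,0,0],[0,0,0,0,0,0]]' -1 40
python3 - <<'E'
from h import *
for n in('s1','d1'):
  Q=cloud(n).reshape(-1,3)
  d=np.linalg.norm(Q[:,:2]-[.682,.073],axis=1)
  s=Q[(d<.06)&(Q[:,2]>.131)&(Q[:,2]<.145)]
  print(n,len(s),s.mean(0),np.median(s,0),cv2.minAreaRect(s[:,:2].astype(np.float32)))
  # front rod
  s=Q[(Q[:,2]>.368)&(Q[:,2]<.385)&(abs(Q[:,0]-.65)<.03)&(Q[:,1]<.24)&(Q[:,1]>-.12)]
  f=np.polyfit(s[:,1],s[:,0],1); print('rod slope deg',np.degrees(np.arctan(-f[0])),s.mean(0))
import math
c,sn=math.cos(math.radians(3.4)),math.sin(math.radians(3.4))
bar=np.array([.682,.073])
t=math.radians(40)
# tip target: bar point, tip = TCP+0.017*z
z=np.array([math.sin(t)*c,math.sin(t)*sn,-math.cos(t)])
for h in(.04,.0):
  tip=np.array([bar[0]+.010*c,bar[1]+.010*sn,.138+.010+h]); print(h,tip-.017*z); go(tip-.017*z)
E
```

```text
time: 0.77
ee_pos: [0.5454, 0.0, 0.2416]
tcp_rot: [140.1, -0.0, 93.4]
wrist_force: [-0.6, 0.2, -2.9]
opening: 0.0002
s1 273 [0.67471826 0.07580068 0.13637892] [0.67468258 0.0773389  0.1362742 ] ((0.6740903258323669, 0.07259338349103928), (0.03712816536426544, 0.07349451631307602), 2.9437267780303955)
rod slope deg 3.3242647516218446 [0.64909035 0.07640074 0.37727124]
d1 149 [0.67348137 0.05929582 0.13858057] [0.67253334 0.05648268 0.13865949] ((0.6758227944374084, 0.07124481350183487), (0.04116128757596016, 0.08053774386644363), 5.917953968048096)
rod slope deg 3.621177368880843 [ 0.65430606 -0.03805174  0.37842843]
0.04 [0.68107424 0.072945   0.20102276]
t 0.77 pos [0.5454 0.     0.2416] rot [ 1.4013e+02 -3.0000e-02  9.3390e+01] F [-0.6  0.2 -2.9] op 0.0002
 tool shift [0.0648 0.0812 0.1207]
0.0 [0.68107424 0.072945   0.16102276]
t 0.77 pos [0.5454 0.     0.2416] rot [ 1.4013e+02 -3.0000e-02  9.3390e+01] F [-0.6  0.2 -2.9] op 0.0002
 tool shift [0.0647 0.0556 0.1514]
```

```bash
python3 -m handwheel '[[0.0107,0.0125,0.0193,0,0,0],[0.0107,0.0125,0.0193,0,0,0],[0.0107,0.0125,0.0193,0,0,0],[0.0107,0.0125,0.0193,0,0,0],[0.0107,0.0125,0.0193,0,0,0],[0.0107,0.0125,0.0193,0,0,0],[0,0,0,0,0,0],[0,0,0,0,0,0]]'
python3 - <<'E'
from h import *
go([.673,.072,.161]); snap('side','d2')
cv2.imwrite('pics/c2.png',cv2.resize(cv2.imread('pics/d2.png')[110:260,280:450],(680,600)))
E
```

```text
time: 1.43
ee_pos: [0.679, 0.0727, 0.2062]
tcp_rot: [140.3, 0.0, 93.5]
wrist_force: [-1.1, 0.3, 0.8]
opening: -0.0002
t 1.43 pos [0.679  0.0727 0.2062] rot [1.4031e+02 4.0000e-02 9.3450e+01] F [-1.1  0.3  0.8] op -0.0002
 tool shift [-0.0003 -0.0335  0.031 ]
```

View pics/c2.png

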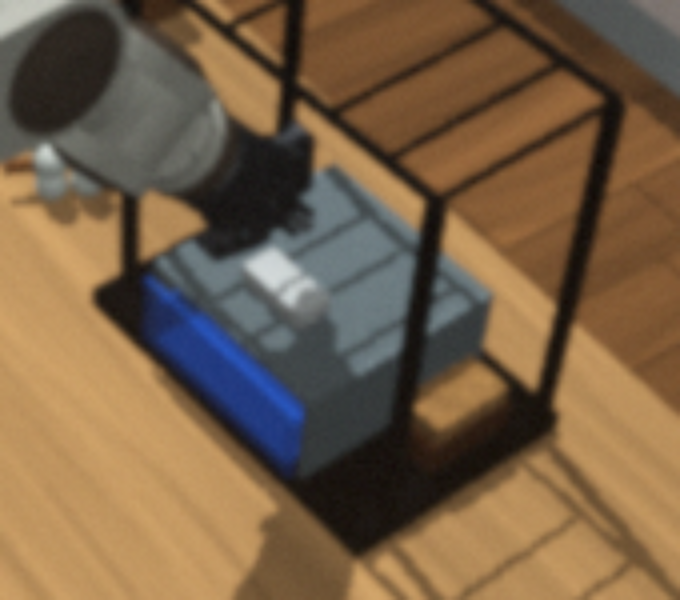

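The shut fingers (crop 280,225) are under the front rod and just above the bar (285,285). Now pressing straight down.

```bash
python3 -m handwheel '[[0,-0.0067,0.0062,0,0,0],[0,-0.0067,0.0062,0,0,0],[0,-0.0067,0.0062,0,0,0],[0,-0.0067,0.0062,0,0,0],[0,-0.0067,0.0062,0,0,0],[0,0,0,0,0,0],[0,0,0,0,0,0],[0,0,0,0,0,0]]'
python3 -m handwheel '[[0,-0.0019,0.0023,0,0,0],[0,-0.0019,0.0023,0,0,0],[0,-0.0019,0.0023,0,0,0],[0,0,0,0,0,0],[0,0,0,0,0,0],[0,0,0,0,0,0],[0,0,0,0,0,0],[0,0,0,0,0,0]]'
python3 - <<'E'
from h import *
go([.673,.072,.161]); snap('side','d3'); a=load('d2')['img'].astype(int);b=load('d3')['img'].astype(int)
print(abs(a-b)[180:235,300:350].mean())
# bin front blue centroid
for n in('d2','d3'):
  i=load(n)['img'].astype(int); P=cloud(n); m=(i[...,2]>i[...,0]+50)&(i[...,2]>90); s=P[m]; s=s[s[:,0]>.3]; print(len(s),s.mean(0),s.min(0))
E
```

```text
time: 2.15
ee_pos: [0.6723, 0.0716, 0.1631]
tcp_rot: [140.0, -0.0, 93.4]
wrist_force: [0.1, -0.3, -0.5]
opening: 0.0001
time: 2.82
ee_pos: [0.6724, 0.0716, 0.1539]
tcp_rot: [140.0, -0.0, 93.4]
wrist_force: [0.2, -0.1, 2.2]
opening: -0.0001
t 2.82 pos [0.6724 0.0716 0.1539] rot [139.97  -0.    93.4 ] F [ 0.2 -0.1  2.2] op -0.0001
 tool shift [ 0.0003  0.0051 -0.005 ]
5.219151515151515
651 [0.61314022 0.05906657 0.07218445] [ 0.59667233 -0.03361445  0.02791338]
654 [0.61302126 0.05905691 0.07227171] [ 0.59689801 -0.03403924  0.02867909]
```

Contact at about 2 N; press further in small amounts.

```bash
python3 -m handwheel '[[0,-0.0019,0.0023,0,0,0],[0,-0.0019,0.0023,0,0,0],[0,-0.0019,0.0023,0,0,0],[0,0,0,0,0,0],[0,0,0,0,0,0],[0,0,0,0,0,0],[0,0,0,0,0,0],[0,0,0,0,0,0]]'
python3 - <<'E'
from h import *
go([.673,.072,.161]); snap('side','d4')
for n in('d4',):
  i=load(n)['img'].astype(int); P=cloud(n); m=(i[...,2]>i[...,0]+50)&(i[...,2]>90); s=P[m]; s=s[s[:,0]>.3]; print(len(s),s.mean(0),s.min(0))
E
```

```text
time: 3.53
ee_pos: [0.6724, 0.0716, 0.1449]
tcp_rot: [140.0, 0.0, 93.4]
wrist_force: [0.9, -0.0, 4.9]
opening: -0.0
t 3.53 pos [0.6724 0.0716 0.1449] rot [139.98   0.    93.4 ] F [ 0.9 -0.   4.9] op -0.0
 tool shift [ 0.0004  0.0109 -0.0119]
2167 [0.55102511 0.05960465 0.05096223] [ 0.46927569 -0.04201237  0.02362357]
```

The bin popped out. Retreat the way I came, level the tool and open.

```bash
python3 -m handwheel '[[0,0.008,-0.0096,0,0,0],[0,0.008,-0.0096,0,0,0],[0,0.008,-0.0096,0,0,0],[0,0.008,-0.0096,0,0,0],[-0.016,-0.019,-0.029,0,0,0],[-0.016,-0.019,-0.029,0,0,0],[-0.016,-0.019,-0.029,0,0,0],[-0.016,-0.019,-0.029,0,0,0]]'
python3 -m handwheel '[[0,0,-0.01,6.7,0,0],[0,0,-0.01,6.7,0,0],[0,0,0,6.7,0,0],[0,0,0,6.7,0,0],[0,0,0,6.7,0,0],[0,0,0,6.5,0,0],[0,0,0,0,0,0],[0,0,0,0,0,0]]' 1 40
python3 - <<'E'
from h import *
go([.421-.05,-.351,.25]); snap('side','d5')
E
```

```text
time: 4.25
ee_pos: [0.5412, -0.0005, 0.233]
tcp_rot: [140.2, -0.0, 93.4]
wrist_force: [0.7, -1.0, 0.0]
opening: 0.0
time: 4.92
ee_pos: [0.5322, -0.0008, 0.247]
tcp_rot: [-179.6, -0.0, 93.4]
wrist_force: [-1.3, -0.4, -0.3]
opening: 0.0854
t 4.92 pos [ 0.5322 -0.0008  0.247 ] rot [-1.7962e+02 -3.0000e-02  9.3410e+01] F [-1.3 -0.4 -0.3] op 0.0854
 tool shift [-0.34   -0.1818 -0.0019]
```

View pics/d5.png

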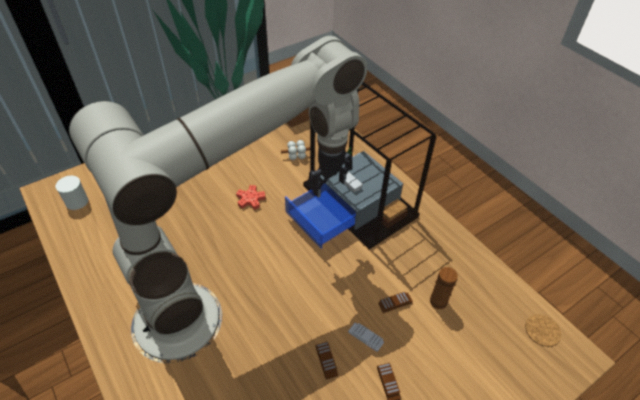

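The bin (320,210) is fully out and the slider (366,336) is undisturbed. Move over it.

```bash
python3 -m handwheel '[[-0.0343,-0.0132,0.002,0,0,0],[-0.0343,-0.0132,0.002,0,0,0],[-0.0343,-0.0132,0.002,0,0,0],[-0.0343,-0.0132,0.002,0,0,0],[-0.0343,-0.0132,0.002,0,0,0],[-0.0343,-0.0132,0.002,0,0,0],[-0.0343,-0.0132,0.002,0,0,0],[-0.0343,-0.0132,0.002,0,0,0]]'
python3 -m handwheel '[[-0.0343,-0.0132,0.002,0,0,0],[-0.0343,-0.0132,0.002,0,0,0],[0,0,0.01,0,0,-5.3],[0,0,0.01,0,0,-5.3],[0,0,0.01,0,0,-5.4],[0,0,0,0,0,0],[0,0,0,0,0,0],[0,0,0,0,0,0]]'
python3 - <<'E'
from h import *
go([.421,-.351,.02]); snap('wrist','w1')
P=cloud('w1'); m=(P[...,2]>.014)&(P[...,2]<.032)&(np.linalg.norm(P[...,:2]-[.421,-.351],axis=-1)<.075)
s=P[m]; print(len(s), cv2.minAreaRect(s[:,:2].astype(np.float32)), np.median(s[:,2]))
E
```

```text
time: 5.63
ee_pos: [0.4403, -0.282, 0.2368]
tcp_rot: [179.7, 0.2, 93.4]
wrist_force: [0.9, 0.0, 0.5]
opening: 0.0853
time: 6.3
ee_pos: [0.4197, -0.3507, 0.2025]
tcp_rot: [179.9, 0.2, 109.2]
wrist_force: [0.9, -0.5, -0.4]
opening: 0.0852
t 6.3 pos [ 0.4197 -0.3507  0.2025] rot [1.7989e+02 1.7000e-01 1.0924e+02] F [ 0.9 -0.5 -0.4] op 0.0852
 tool shift [-1.000e-04  8.000e-04  1.825e-01]
3813 ((0.4210015535354614, -0.3495176136493683), (0.036023836582899094, 0.09361615777015686), 18.87698745727539) 0.02375981776249375
```

View pics/w1.png

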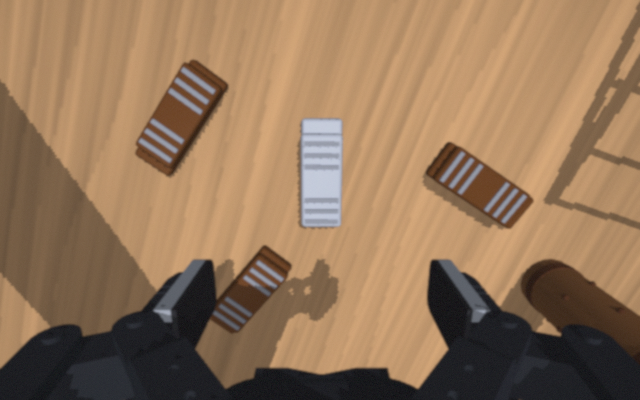

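The chrome slider (321,173) lies between the jaws and aligned with them; the brown decoys are clear of the fingers. Descend and grip.

```bash
python3 -m handwheel '[[0.0005,0.0005,0.032,0,0,0],[0.0005,0.0005,0.032,0,0,0],[0,0,0.032,0,0,0],[0,0,0.032,0,0,0],[0,0,0.025,0,0,0],[0,0,0.018,0,0,0],[0,0,0.012,0,0,0],[0,0,0,0,0,0]]'
python3 -m handwheel '[[0,0,0,0,0,0],[0,0,0,0,0,0],[0,0,0,0,0,0],[0,0,0,0,0,0],[0,0,0,0,0,0],[0,0,0,0,0,0],[0,0,0,0,0,0],[0,0,0,0,0,0]]' -1 50
python3 -m handwheel '[[0,0,-0.01,0,0,0],[0,0,-0.03,0,0,0],[0,0,-0.04,0,0,0],[0,0,-0.04,0,0,0],[0,0,-0.04,0,0,0],[0,0,-0.02,0,0,0],[0,0,0,0,0,0],[0,0,0,0,0,0]]'
python3 - <<'E'
from h import *
snap('wrist','w2')
i=load('d5')['img'].astype(int); P=cloud('d5'); m=(i[...,2]>i[...,0]+50)&(i[...,2]>90)&(P[...,0]>.3)
s=P[m]
fl=s[(s[:,2]>.025)&(s[:,2]<.042)]; print('floor',len(fl),cv2.minAreaRect(fl[:,:2].astype(np.float32)))
fr=s[s[:,2]>.088]; print('hi',len(fr),fr.mean(0),fr.min(0),fr.max(0))
c,sn=np.cos(np.radians(3.4)),np.sin(np.radians(3.4))
U=np.array([.674,.072])-.066*np.array([c,sn]); print('unit',U)
b=U-.068*np.array([c,sn]); print('place',b)
q=(s[:,:2]-U)@np.array([[c,-sn],[sn,c]]); print('bin in unit x,y',q.min(0),q.max(0), np.percentile(q,[2,98],axis=0))
go([[b[0],b[1],.2],[b[0],b[1],.058]])
E
```

```text
time: 7.02
ee_pos: [0.4198, -0.349, 0.0157]
tcp_rot: [-179.9, -0.1, 109.4]
wrist_force: [-0.1, -0.2, 0.1]
opening: 0.0855
time: 7.68
ee_pos: [0.4212, -0.3504, 0.0191]
tcp_rot: [179.9, 0.1, 109.4]
wrist_force: [-1.3, 1.1, 6.2]
opening: 0.0352
time: 8.35
ee_pos: [0.421, -0.3502, 0.1991]
tcp_rot: [179.9, 0.1, 109.4]
wrist_force: [-0.3, -0.5, -2.9]
opening: 0.0347
floor 1242 ((0.5579841136932373, 0.06287751346826553), (0.16709274053573608, 0.1797250211238861), 3.261000156402588)
hi 208 [0.47721524 0.04494593 0.10153072] [ 0.46906022 -0.03920996  0.08811883] [0.49104482 0.14935666 0.25614786]
unit [0.60811617 0.06808578]
place [0.54023586 0.06405295]
bin in unit x,y [-0.13876458 -0.10304426] [0.03334991 0.08928001] [[-0.13494304 -0.09187757]
 [ 0.02818604  0.08347603]]
t 8.4 pos [ 0.4205 -0.3498  0.1973] rot [-1.800e+02 -1.000e-02  1.094e+02] F [-0.3 -0.3 -2. ] op 0.0349
 tool shift [ 0.3506  0.2503 -0.0026]
 tool shift [0.3505 0.2504 0.1394]
```

View pics/w2.png

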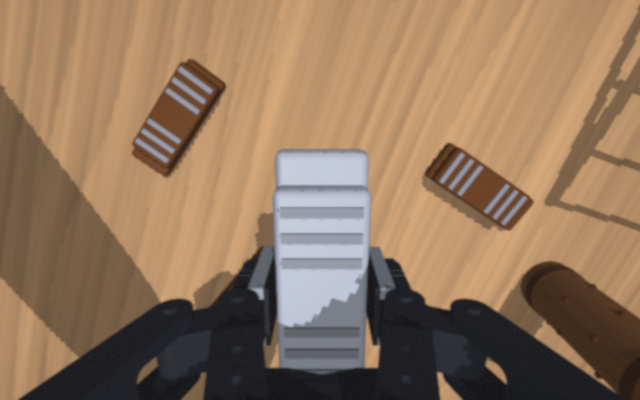

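The slider is held squarely (321,270). Carry it over the bin and realign.

```bash
python3 -m handwheel '[[0.0292,0.0209,0,0,0,0],[0.0292,0.0209,0,0,0,0],[0.0292,0.0209,0,0,0,0],[0.0292,0.0209,0,0,0,0],[0.0292,0.0209,0,0,0,0],[0.0292,0.0209,0,0,0,0],[0.0292,0.0209,0,0,0,0],[0.0292,0.0209,0,0,0,0]]'
python3 -m handwheel '[[0.0292,0.0209,0,0,0,0],[0.0292,0.0209,0,0,0,0],[0.0292,0.0209,0,0,0,0],[0.0292,0.0209,0,0,0,0],[0,0,0,0,0,5.3],[0,0,0,0,0,5.3],[0,0,0,0,0,5.4],[0,0,0,0,0,0]]'
python3 - <<'E'
from h import *
go([.540,.064,.055]); snap('wrist','w3')
E
```

```text
time: 9.07
ee_pos: [0.5, -0.0721, 0.1956]
tcp_rot: [-179.8, -0.1, 109.4]
wrist_force: [0.5, 0.2, -1.1]
opening: 0.035
time: 9.73
ee_pos: [0.54, 0.0642, 0.1954]
tcp_rot: [-179.8, 0.0, 93.2]
wrist_force: [-0.1, -0.3, -1.5]
opening: 0.0352
t 9.73 pos [0.54   0.0642 0.1954] rot [-1.7979e+02  1.0000e-02  9.3200e+01] F [-0.1 -0.3 -1.5] op 0.0352
 tool shift [-0.0002  0.0005  0.1404]
```

View pics/w3.png

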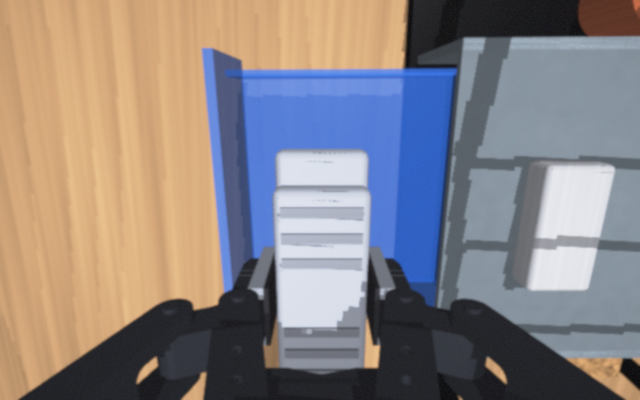

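The slider (321,250) is above the clear part of the bin (rear housing edge at column 450, front panel at 225). Lower and check.

```bash
python3 -m handwheel '[[0,0,0.025,0,0,0],[0,0,0.03,0,0,0],[0,0,0.03,0,0,0],[0,0,0.025,0,0,0],[0,0,0.015,0,0,0],[0,0,0.008,0,0,0],[0,0,0.006,0,0,0],[0,0,0,0,0,0]]'
python3 -m handwheel '[[0,0,0.001,0,0,0],[0,0,0,0,0,0],[0,0,0,0,0,0],[0,0,0,0,0,0],[0,0,0,0,0,0],[0,0,0,0,0,0],[0,0,0,0,0,0],[0,0,0,0,0,0]]'
```

```text
time: 10.45
ee_pos: [0.5403, 0.0637, 0.0576]
tcp_rot: [-179.9, 0.0, 93.5]
wrist_force: [-0.8, 0.2, -1.3]
opening: 0.0353
time: 11.12
ee_pos: [0.5408, 0.064, 0.0577]
tcp_rot: [180.0, 0.0, 93.4]
wrist_force: [-0.8, 0.4, -1.4]
opening: 0.0345
```

```bash
python3 -m handwheel '[[0,0,0.002,0,0,0],[0,0,0.0015,0,0,0],[0,0,0,0,0,0],[0,0,0,0,0,0],[0,0,0,0,0,0],[0,0,0,0,0,0],[0,0,0,0,0,0],[0,0,0,0,0,0]]'
python3 -m handwheel '[[0,0,0,0,0,0],[0,0,0,0,0,0],[0,0,0,0,0,0],[0,0,0,0,0,0],[0,0,0,0,0,0],[0,0,0,0,0,0],[0,0,0,0,0,0],[0,0,0,0,0,0]]' 0.4
python3 -m handwheel '[[0,0,-0.01,0,0,0],[0,0,-0.03,0,0,0],[0,0,-0.04,0,0,0],[0,0,-0.04,0,0,0],[0,0,-0.03,0,0,0],[0,0,0,0,0,0],[0,0,0,0,0,0],[0,0,0,0,0,0]]'
python3 - <<'E'
from h import *
go([.44,.058,.08]); snap('wrist','w4')
E
```

```text
time: 11.78
ee_pos: [0.5408, 0.064, 0.0542]
tcp_rot: [180.0, 0.0, 93.4]
wrist_force: [0.2, -0.1, -1.6]
opening: 0.0351
time: 12.45
ee_pos: [0.5423, 0.0641, 0.0551]
tcp_rot: [179.8, -0.0, 93.4]
wrist_force: [6.2, 1.4, 1.0]
opening: 0.0596
time: 13.12
ee_pos: [0.5407, 0.064, 0.2037]
tcp_rot: [-180.0, -0.0, 93.4]
wrist_force: [0.4, -0.4, 0.0]
opening: 0.0592
t 13.12 pos [0.5407 0.064  0.2037] rot [-179.99   -0.     93.4 ] F [ 0.4 -0.4  0. ] op 0.0592
 tool shift [ 0.     -0.1009  0.1238]
```

View pics/w4.png

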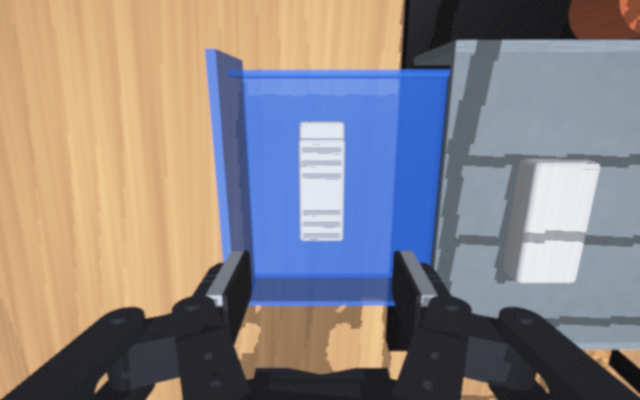

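The slider lies flat in the bin at (321,182), let go and clear of the walls. Now shut the fingers, back off in front of the panel, and tilt 30° so the gripper body stays clear of the housing.

```bash
python3 -m handwheel '[[0,-0.037,0,0,0,0],[0,-0.037,0,0,0,0],[0,-0.037,0,0,0,0],[0,0,0,-6,0,0],[0,0,0,-6,0,0],[0,0,0,-6,0,0],[0,0,0,-6,0,0],[0,0,0,-6,0,0]]' -1 40
python3 -m handwheel '[[0,0,0,0,0,0],[0,0,0,0,0,0],[0,0,0,0,0,0],[0,0,0,0,0,0],[0,0,0,0,0,0],[0,0,0,0,0,0],[0,0,0,0,0,0],[0,0,0,0,0,0]]'
python3 - <<'E'
from h import *
go([[.425,.057,.078],[.5845,.067,.078]])
E
```

```text
time: 13.83
ee_pos: [0.4298, 0.0573, 0.203]
tcp_rot: [149.8, -0.0, 93.4]
wrist_force: [0.1, -1.1, 0.8]
opening: -0.0001
time: 14.5
ee_pos: [0.4303, 0.0574, 0.2038]
tcp_rot: [150.1, 0.0, 93.4]
wrist_force: [0.1, 0.1, 0.4]
opening: 0.0
t 14.5 pos [0.4303 0.0574 0.2038] rot [1.5009e+02 1.0000e-02 9.3390e+01] F [0.1 0.1 0.4] op 0.0
 tool shift [-1.000e-04 -6.730e-02  1.064e-01]
 tool shift [0.0005 0.0712 0.1861]
```

```bash
python3 -m handwheel '[[0,-0.0135,0.0213,0,0,0],[0,-0.0135,0.0213,0,0,0],[0,-0.0135,0.0213,0,0,0],[0,-0.0135,0.0213,0,0,0],[0,-0.0135,0.0213,0,0,0],[0,0,0,0,0,0],[0,0,0,0,0,0],[0,0,0,0,0,0]]'
python3 -m handwheel '[[0,0.0087,0.005,0,0,0],[0,0.0087,0.005,0,0,0],[0,0.0087,0.005,0,0,0],[0,0.0087,0.005,0,0,0],[0,0.0087,0.005,0,0,0],[0,0.0087,0.005,0,0,0],[0,0,0,0,0,0],[0,0,0,0,0,0]]'
python3 - <<'E'
from h import *
go([.58,.067,.078]); snap('side','d6')
E
```

```text
time: 15.17
ee_pos: [0.4256, 0.0572, 0.0801]
tcp_rot: [149.9, -0.0, 93.4]
wrist_force: [0.4, 0.2, 0.2]
opening: 0.0
time: 15.83
ee_pos: [0.4856, 0.0607, 0.0799]
tcp_rot: [149.9, -0.0, 93.4]
wrist_force: [-3.0, 0.2, 2.0]
opening: -0.0
t 15.83 pos [0.4856 0.0607 0.0799] rot [ 1.4994e+02 -1.0000e-02  9.3390e+01] F [-3.   0.2  2. ] op -0.0
 tool shift [0.0007 0.081  0.049 ]
```

View pics/d6.png

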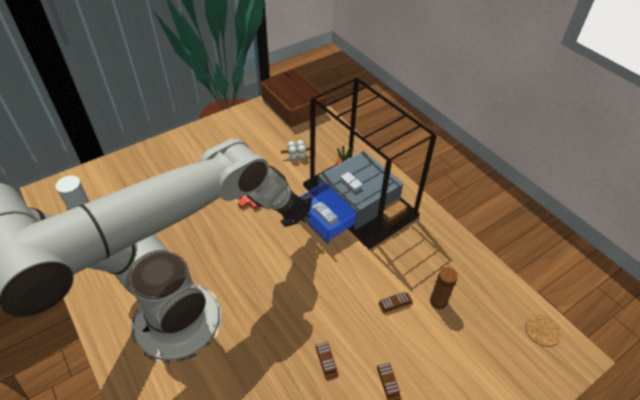

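The bin is moving in, with the slider inside at (325,212). Keep pushing, slowing toward the end.

```bash
python3 -m handwheel '[[0,0.0087,0.005,0,0,0],[0,0.0087,0.005,0,0,0],[0,0.0087,0.005,0,0,0],[0,0.0087,0.005,0,0,0],[0,0.0087,0.005,0,0,0],[0,0.0087,0.005,0,0,0],[0,0.0087,0.005,0,0,0],[0,0.0087,0.005,0,0,0]]'
python3 -m handwheel '[[0,0.0026,0.0015,0,0,0],[0,0.0026,0.0015,0,0,0],[0,0.0026,0.0015,0,0,0],[0,0.0026,0.0015,0,0,0],[0,0,0,0,0,0],[0,0,0,0,0,0],[0,0,0,0,0,0],[0,0,0,0,0,0]]'
```

```text
time: 16.55
ee_pos: [0.5649, 0.0655, 0.079]
tcp_rot: [150.0, -0.0, 93.4]
wrist_force: [-6.0, -0.1, 3.6]
opening: -0.0002
time: 17.22
ee_pos: [0.5765, 0.0661, 0.0789]
tcp_rot: [150.0, -0.0, 93.4]
wrist_force: [-5.0, -0.2, 4.0]
opening: 0.0
```

```bash
python3 -m handwheel '[[0,0.0017,0.001,0,0,0],[0,0.0017,0.001,0,0,0],[0,0.0017,0.001,0,0,0],[0,0,0,0,0,0],[0,0,0,0,0,0],[0,0,0,0,0,0],[0,0,0,0,0,0],[0,0,0,0,0,0]]'
python3 -m handwheel '[[0,0.0017,0.001,0,0,0],[0,0.0009,0.0005,0,0,0],[0,0,0,0,0,0],[0,0,0,0,0,0],[0,0,0,0,0,0],[0,0,0,0,0,0],[0,0,0,0,0,0],[0,0,0,0,0,0]]'
```

```text
time: 17.88
ee_pos: [0.5824, 0.0665, 0.0789]
tcp_rot: [150.0, -0.0, 93.4]
wrist_force: [-6.0, -0.7, 4.2]
opening: -0.0
time: 18.55
ee_pos: [0.5859, 0.0666, 0.0785]
tcp_rot: [150.0, -0.0, 93.4]
wrist_force: [-4.9, 0.7, 4.7]
opening: 0.0002
```

```bash
python3 -m handwheel '[[0,0.0017,0.001,0,0,0],[0,0.0009,0.0005,0,0,0],[0,0,0,0,0,0],[0,0,0,0,0,0],[0,0,0,0,0,0],[0,0,0,0,0,0],[0,0,0,0,0,0],[0,0,0,0,0,0]]'
python3 -m handwheel '[[0,0.0017,0.001,0,0,0],[0,0.0009,0.0005,0,0,0],[0,0,0,0,0,0],[0,0,0,0,0,0],[0,0,0,0,0,0],[0,0,0,0,0,0],[0,0,0,0,0,0],[0,0,0,0,0,0]]'
```

```text
time: 19.22
ee_pos: [0.5889, 0.0668, 0.0784]
tcp_rot: [150.0, 0.0, 93.4]
wrist_force: [-4.7, 0.6, 4.4]
opening: 0.0002
time: 19.88
ee_pos: [0.5918, 0.067, 0.0783]
tcp_rot: [150.0, 0.0, 93.4]
wrist_force: [-4.9, 0.7, 4.0]
opening: 0.0
```

```bash
python3 -m handwheel '[[0,0.0017,0.001,0,0,0],[0,0.0009,0.0005,0,0,0],[0,0,0,0,0,0],[0,0,0,0,0,0],[0,0,0,0,0,0],[0,0,0,0,0,0],[0,0,0,0,0,0],[0,0,0,0,0,0]]'
python3 -m handwheel '[[0,0.0017,0.001,0,0,0],[0,0.0009,0.0005,0,0,0],[0,0,0,0,0,0],[0,0,0,0,0,0],[0,0,0,0,0,0],[0,0,0,0,0,0],[0,0,0,0,0,0],[0,0,0,0,0,0]]'
python3 - <<'E'
from h import *
snap('side','d7')
for n in('d2','d7'):
  i=load(n)['img'].astype(int); P=cloud(n); m=(i[...,2]>i[...,0]+50)&(i[...,2]>90); s=P[m]; s=s[(s[:,0]>.3)&(s[:,1]<.01)]; print(len(s),np.median(s,0))
E
```

```text
time: 20.55
ee_pos: [0.5929, 0.0671, 0.0782]
tcp_rot: [150.2, 0.0, 93.4]
wrist_force: [-35.5, -1.6, 21.7]
opening: -0.0001
time: 21.22
ee_pos: [0.5937, 0.0671, 0.078]
tcp_rot: [150.5, 0.0, 93.4]
wrist_force: [-66.5, -5.3, 40.7]
opening: -0.0001
153 [ 0.61028762 -0.01372566  0.07669746]
140 [ 0.61481028 -0.01154721  0.07843643]
```

The force jumped, so the end stop is reached. Back off and look.

```bash
python3 -m handwheel '[[0,-0.004,-0.0023,0,0,0],[0,-0.0087,-0.005,0,0,0],[0,-0.017,-0.01,0,0,0],[0,-0.026,-0.015,0,0,0],[0,-0.026,-0.015,0,0,0],[0,-0.026,-0.015,0,0,0],[0,0.01,-0.02,0,0,0],[0,0.01,-0.02,0,0,0]]'
python3 -m handwheel '[[0,0.015,-0.026,0,0,0],[0,0.015,-0.026,0,0,0],[0,0.015,-0.026,0,0,0],[0,0,0,0,0,0],[0,0,0,0,0,0],[0,0,0,0,0,0],[0,0,0,0,0,0],[0,0,0,0,0,0]]'
python3 - <<'E'
from h import *
o=monitor.get_obs(); print(o['time'],o['ee_pos'],o['wrist_force'])
snap('side','d8'); snap('scene','s8')
for n in('d2','d8'):
  i=load(n)['img'].astype(int); P=cloud(n); m=(i[...,2]>i[...,0]+50)&(i[...,2]>90); s=P[m]; s=s[(s[:,0]>.3)&(s[:,1]<.01)]; print(len(s),np.median(s,0))
im=np.hstack([cv2.resize(cv2.imread('pics/d8.png')[100:400,230:430],(400,600)),cv2.resize(cv2.imread('pics/s8.png')[130:400,200:440],(400,450),interpolation=cv2.INTER_CUBIC) if 0 else cv2.copyMakeBorder(cv2.resize(cv2.imread('pics/s8.png')[130:400,200:440],(400,450)),0,150,0,0,cv2.BORDER_CONSTANT)])
cv2.imwrite('pics/c8.png',im)
E
```

```text
time: 21.93
ee_pos: [0.4689, 0.0596, 0.1215]
tcp_rot: [150.1, 0.0, 93.4]
wrist_force: [0.3, -0.1, 0.8]
opening: -0.0001
time: 22.6
ee_pos: [0.4706, 0.0597, 0.2116]
tcp_rot: [150.1, 0.0, 93.4]
wrist_force: [0.1, -0.0, -0.3]
opening: 0.0001
22.6 [0.47060211 0.05971447 0.21160705] [ 0.12217549 -0.04645845 -0.30927028]
153 [ 0.61028762 -0.01372566  0.07669746]
152 [ 0.61017981 -0.01225952  0.07685482]
```

View pics/c8.png

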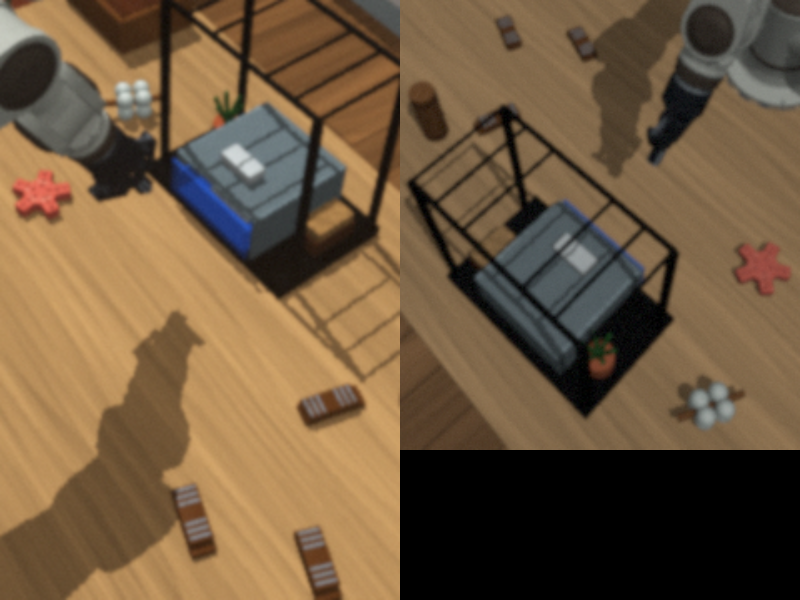

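The bin is shut flush, with the front panel at x = 0.610 as before the release. The star, bead cluster and rainstick are where they were, and the tool is clear of everything. Handing in.

```bash
python3 -c "
from workcell import order; print(order.job_done())"
```

```text
the job is handed in; nothing more can be done
None
```

The job is done and handed in at about 22.6 s: the bin is shut with the chrome slider inside. I pressed the release bar with the tool tilted 40° under the rod (4.9 N). After the bin popped out I laid the slider in it, let go, and pushed the bin home with shut fingers.

**What the last checks showed**
- **Bin:** after I backed off it stayed shut, with the front panel at x = 0.610, the same as before the release.
- **Slider:** it was seen lying flat in the bin before the push and again early in the push. It cannot be seen with the bin shut, but it is no longer on the table.
- **Star, bead cluster, rainstick:** these looked unmoved in the pictures; I did not measure them again.
- **Robot:** it stands clear of everything, with wrist force near zero.

**What disagreed**
- **Push force:** the last push step against the end stop overshot, to about 78 N at the wrist through the fingertips. That is under the 120 N wrist limit. The 40 N limit covers only the arm and gripper body, and from the geometry neither should have been touching anything.
- **End stop:** it came about 9 mm further in than I had calculated from the fingertip geometry, so I felt for it by force.

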